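# Find the fullest sugar tin on the baking table

## Robot

A 6-joint arm with a two-finger parallel gripper is mounted at the origin on the work surface. World frame = base frame: x ahead of the robot, y to its left, z up, the work surface at z = 0. Lengths are in mm, angles in rad, forces in N, time in s.
With the tool pointing down it reaches from about 400 to 925 mm from the base axis. Payload 12.5 kg.
Tool frame: the origin (TCP) lies at the very end of the fingers, on their centre line; the grasp point (between the pads) lies 19 mm behind it; z points along the fingers, y is the direction in which the jaws open and shut (so a half turn about z gives the same grasp; the last joint's range is limited). The gripper opens to 95 mm and grips with 3 to 60 N. Pads are 20 mm wide; open, the fingers measure 119 mm over their backs; the gripper's body (75 mm by 180 mm) begins 59 mm behind the grasp point.
Start: joints at [1.059, 0.491, 1.559, -0, 1.092, -0.106], TCP at [246.707, 574.267, 214.661] pointing down, gripper open.
Joint ranges: [-3.1, 3.1], [-0.84, 2.19], [0.05, 2.79], [-1.13, 4.28], [0.06, 2.93], [-2.69, 2.69]. Speed limits (rad/s): [2.22, 2.22, 2.79, 3.14, 3.14, 3.14].

## Interface

Orientations are given as [roll, pitch, yaw] about the fixed x, y, z axes, in that order (R = Rz(yaw) Ry(pitch) Rx(roll)).
In Python, from cell import env gives the robot as it stands.
- The arm moves only by the shell command python3 -m pendant 'ROWS'. ROWS is JSON, a list that holds one entry, the list of rows, each a list of 5 numbers: the opening, from 0 (shut) to 1 (fully open), then the shift along the tool's x, y, z in m, then the turn about the tool's z in rad. A call has exactly 8 rows; each row is the pose to reach, as a shift and turn from the pose commanded when the call began, along the tool's axes at that moment; what a row does not reach only later rows make up. A row lasts 1/10 s, in which the tool goes at most 50 mm and 8.59 degrees, less where a joint would pass 70% of its speed; a pose out of reach is approached as far as the arm can. A call with a gripper value outside its range is refused whole. The fingers move at their own pace and stop on an object; the grip force is fixed at half the most. Time passes only in rows, so rows that repeat a pose let the fingers close, or fill a call up. It gives the time, the measured TCP pose, the force and the opening at its end, in the units of the state.
- env.state(): the state, without advancing time (a new reading comes with each control period).
- env.read_camera(name): name is "scene" or "top" or "wrist"; returns a dict with "image" (400x640x3 uint8, blue, green, red), "range_z" (400x640 float32, mm along the optical axis (not along the pixel's ray), 0 where there is no reading), "fx", "fy", "cx", "cy" (pixels), "dist" ([k1, k2, p1, p2, k3] as OpenCV has them; the pictures are not rectified), "rvec" (rotation vector, rad) and "tvec" (3), from world to camera coordinates, as OpenCV has them; the wrist camera has in their place "tool_from_camera" (4x4, takes a point from camera to tool coordinates, whose origin is the TCP and whose axes are the flange's). Camera axes: x right, y down, z forward; pixel columns grow to the right and rows downward; lengths in mm; the calibration is good to about 2 mm. A picture is of the moment at which its call begins: read the wrist's pose just before it.
- env.job_done(): hands the job in, once; it reports no verdict.
The state is a dict: "t": time; "joints": joint angles; "qvel": joint speeds; "tau": joint torques, N m; "eef_pos": TCP position; "tcp_rot": TCP orientation; "ft_force": force on the tool from outside, world axes, zero at the start; "moment": the same for the moment, N m; "opening": opening from 0.0 (shut) to 1.0 (fully open).
Only numpy, scipy, OpenCV 4.12 (cv2) and the standard library are available. Lean on these libraries where they do the work, as an engineer would, in place of code of your own. Each camera call takes 0.05 s, during which the arm holds its last target. There are 200 camera calls.

## Task

One of the three matching steel sugar tins has fallen over: first stand it upright about where it lay and let go of it. Then, starting with the tin on the robot's left and going on to the middle and then the right one, lift each tin well clear of the table (5 cm or so, straight up) to feel its weight, setting it down upright where it stood, not dropped, before taking the next. Finish holding the heaviest of the three upright and still, about 15 cm up off the table and not let go, with the other two standing in their places and the other things on the table left alone.

Things in the scene. Friction and masses are not known exactly. Their poses are not given: they have to be found in the camera images.
- tin_a_mid (a point): closed round steel tin, one of three alike: body 62 mm across and 90 mm tall, plus a black knob (18 mm wide, 13 mm tall) on the middle of the lid. Starts standing. This point: its centre, half-way up the body, 45 mm above the underside; z axis from bottom to lid
- tin_b_mid (a point): closed round steel tin, one of three alike: body 62 mm across and 90 mm tall, plus a black knob (18 mm wide, 13 mm tall) on the middle of the lid. Starts standing. This point: its centre, half-way up the body, 45 mm above the underside; z axis from bottom to lid
- tin_c_mid (a point): closed round steel tin, one of three alike: body 62 mm across and 90 mm tall, plus a black knob (18 mm wide, 13 mm tall) on the middle of the lid. Starts fallen on its side; it can roll. This point: its centre, half-way up the body, 45 mm above the underside; z axis from bottom to lid (at the start level, within 0.5 rad of -x)
- table: the fixed grey work table the robot stands on, its top at height 0. The tins start in a row across it, one at y near +0.21 (the robot's left), one near 0 and one near -0.21; which tin is where is shuffled. A tin weighs 0.25 to 0.8 kg; the heaviest weighs at least 1.4 times as much as either other
- cutter: bystander: thin steel ring, a biscuit cutter, 70 mm across, 35 mm tall; origin under its centre
- spoon: bystander: wooden spoon 220 mm long lying flat; origin under its middle, x along it
- jar: bystander: amber glass jar with a steel cap, 60 mm across, 85 mm tall; origin under its centre
- mug: bystander: white mug, 76 mm across, 85 mm tall, handle on its own +y side; origin under its centre
- flour: bystander: paper flour packet, red below, 70 x 110 mm, 172 mm tall; origin under its centre
- bowl: bystander: big white plastic bowl, 260 mm across, 120 mm tall; origin under its centre
There are look-alikes about, which are no part of the job. What is shaped like the part that bears tin_c_mid but blue or pink is not meant.

How it is judged (in metres and radians):
On the way, in this order (a step that is already met when the one before it is completed fails the run):
1. the fallen tin stands upright on the table, let go, with the other two standing (height (world z) of tin_a_mid between 0.04 and 0.05 m and angle between each of tin_a_mid, tin_b_mid, tin_c_mid's own z axis and vertical below 0.12 rad and height (world z) of tin_b_mid between 0.04 and 0.05 m and height (world z) of tin_c_mid between 0.04 and 0.05 m and contact force between the fingers and tin_c below 0.3 N and linear speed of tin_c below 0.03 m/s), for 0.2 s.
2. the tin on the robot's left is lifted clear of the table, the other two standing (((height (world z) of tin_a_mid above 0.075 m and contact force between the fingers and tin_a above 1 N and world y of tin_a_mid above 0.1 m and height (world z) of tin_b_mid between 0.04 and 0.05 m and angle between each of tin_b_mid, tin_c_mid's own z axis and vertical below 0.12 rad and height (world z) of tin_c_mid between 0.04 and 0.05 m) or (height (world z) of tin_b_mid above 0.075 m and contact force between the fingers and tin_b above 1 N and world y of tin_b_mid above 0.1 m and height (world z) of tin_a_mid between 0.04 and 0.05 m and angle between each of tin_a_mid, tin_c_mid's own z axis and vertical below 0.12 rad and height (world z) of tin_c_mid between 0.04 and 0.05 m) or (height (world z) of tin_c_mid above 0.075 m and contact force between the fingers and tin_c above 1 N and world y of tin_c_mid above 0.1 m and height (world z) of tin_a_mid between 0.04 and 0.05 m and angle between each of tin_a_mid, tin_b_mid's own z axis and vertical below 0.12 rad and height (world z) of tin_b_mid between 0.04 and 0.05 m))), for 0.2 s.
3. then the middle tin is lifted clear, the other two standing (((height (world z) of tin_a_mid above 0.075 m and contact force between the fingers and tin_a above 1 N and world y of tin_a_mid between -0.11 and 0.11 m and height (world z) of tin_b_mid between 0.04 and 0.05 m and angle between each of tin_b_mid, tin_c_mid's own z axis and vertical below 0.12 rad and height (world z) of tin_c_mid between 0.04 and 0.05 m) or (height (world z) of tin_b_mid above 0.075 m and contact force between the fingers and tin_b above 1 N and world y of tin_b_mid between -0.11 and 0.11 m and height (world z) of tin_a_mid between 0.04 and 0.05 m and angle between each of tin_a_mid, tin_c_mid's own z axis and vertical below 0.12 rad and height (world z) of tin_c_mid between 0.04 and 0.05 m) or (height (world z) of tin_c_mid above 0.075 m and contact force between the fingers and tin_c above 1 N and world y of tin_c_mid between -0.11 and 0.11 m and height (world z) of tin_a_mid between 0.04 and 0.05 m and angle between each of tin_a_mid, tin_b_mid's own z axis and vertical below 0.12 rad and height (world z) of tin_b_mid between 0.04 and 0.05 m))), for 0.2 s.
4. then the tin on the robot's right is lifted clear, the other two standing (((height (world z) of tin_a_mid above 0.075 m and contact force between the fingers and tin_a above 1 N and world y of tin_a_mid below -0.1 m and height (world z) of tin_b_mid between 0.04 and 0.05 m and angle between each of tin_b_mid, tin_c_mid's own z axis and vertical below 0.12 rad and height (world z) of tin_c_mid between 0.04 and 0.05 m) or (height (world z) of tin_b_mid above 0.075 m and contact force between the fingers and tin_b above 1 N and world y of tin_b_mid below -0.1 m and height (world z) of tin_a_mid between 0.04 and 0.05 m and angle between each of tin_a_mid, tin_c_mid's own z axis and vertical below 0.12 rad and height (world z) of tin_c_mid between 0.04 and 0.05 m) or (height (world z) of tin_c_mid above 0.075 m and contact force between the fingers and tin_c above 1 N and world y of tin_c_mid below -0.1 m and height (world z) of tin_a_mid between 0.04 and 0.05 m and angle between each of tin_a_mid, tin_b_mid's own z axis and vertical below 0.12 rad and height (world z) of tin_b_mid between 0.04 and 0.05 m))), for 0.2 s.
At the end, for the whole second after the job is handed in: The heaviest tin is in the fingers, still, within 0.35 rad of upright, its centre over 130 mm up, touching nothing else; the other two, each lighter than 0.52 kg, stand upright (0.12 rad) on the table, untouched, at rest, their centres within 100 mm of where they started (((height (world z) of tin_a_mid above 0.13 m and contact force between the fingers and tin_a above 2 N and angle between tin_a_mid's own z axis and vertical below 0.35 rad and linear speed of tin_a below 0.05 m/s and contact force between tin_a and cutter below 0.1 N and contact force between tin_a and spoon below 0.1 N and contact force between tin_a and jar below 0.1 N and contact force between tin_a and mug below 0.1 N and contact force between tin_a and flour below 0.1 N and contact force between tin_a and bowl below 0.1 N and contact force between tin_a and tin_b below 0.1 N and contact force between tin_a and tin_c below 0.1 N and (height (world z) of tin_b_mid between 0.04 and 0.05 m and angle between tin_b_mid's own z axis and vertical below 0.12 rad and distance of tin_b_mid from where it was at the start of the episode below 0.1 m and linear speed of tin_b below 0.03 m/s and contact force between the fingers and tin_b below 0.3 N and contact force between tin_b and table below 5.1 N) and (height (world z) of tin_c_mid between 0.04 and 0.05 m and angle between tin_c_mid's own z axis and vertical below 0.12 rad and distance of tin_c_mid from where it was at the start of the episode below 0.1 m and linear speed of tin_c below 0.03 m/s and contact force between the fingers and tin_c below 0.3 N and contact force between tin_c and table below 5.1 N)) or (height (world z) of tin_b_mid above 0.13 m and contact force between the fingers and tin_b above 2 N and angle between tin_b_mid's own z axis and vertical below 0.35 rad and linear speed of tin_b below 0.05 m/s and contact force between tin_b and cutter below 0.1 N and contact force between tin_b and spoon below 0.1 N and contact force between tin_b and jar below 0.1 N and contact force between tin_b and mug below 0.1 N and contact force between tin_b and flour below 0.1 N and contact force between tin_b and bowl below 0.1 N and contact force between tin_b and tin_a below 0.1 N and contact force between tin_b and tin_c below 0.1 N and (height (world z) of tin_a_mid between 0.04 and 0.05 m and angle between tin_a_mid's own z axis and vertical below 0.12 rad and distance of tin_a_mid from where it was at the start of the episode below 0.1 m and linear speed of tin_a below 0.03 m/s and contact force between the fingers and tin_a below 0.3 N and contact force between tin_a and table below 5.1 N) and (height (world z) of tin_c_mid between 0.04 and 0.05 m and angle between tin_c_mid's own z axis and vertical below 0.12 rad and distance of tin_c_mid from where it was at the start of the episode below 0.1 m and linear speed of tin_c below 0.03 m/s and contact force between the fingers and tin_c below 0.3 N and contact force between tin_c and table below 5.1 N)) or (height (world z) of tin_c_mid above 0.13 m and contact force between the fingers and tin_c above 2 N and angle between tin_c_mid's own z axis and vertical below 0.35 rad and linear speed of tin_c below 0.05 m/s and contact force between tin_c and cutter below 0.1 N and contact force between tin_c and spoon below 0.1 N and contact force between tin_c and jar below 0.1 N and contact force between tin_c and mug below 0.1 N and contact force between tin_c and flour below 0.1 N and contact force between tin_c and bowl below 0.1 N and contact force between tin_c and tin_a below 0.1 N and contact force between tin_c and tin_b below 0.1 N and (height (world z) of tin_a_mid between 0.04 and 0.05 m and angle between tin_a_mid's own z axis and vertical below 0.12 rad and distance of tin_a_mid from where it was at the start of the episode below 0.1 m and linear speed of tin_a below 0.03 m/s and contact force between the fingers and tin_a below 0.3 N and contact force between tin_a and table below 5.1 N) and (height (world z) of tin_b_mid between 0.04 and 0.05 m and angle between tin_b_mid's own z axis and vertical below 0.12 rad and distance of tin_b_mid from where it was at the start of the episode below 0.1 m and linear speed of tin_b below 0.03 m/s and contact force between the fingers and tin_b below 0.3 N and contact force between tin_b and table below 5.1 N)))); the arm keeps its last pose, push and grip.
It fails at once if a bystander is shoved more than 40 mm (distance of any of cutter, spoon, jar, mug, flour, bowl from where it was at the start of the episode above 0.04 m).
It fails at once if a tin is dropped or slammed: faster than 0.6 m/s with its centre lower than 80 mm ((linear speed of tin_a above 0.6 m/s and height (world z) of tin_a_mid below 0.08 m) or (linear speed of tin_b above 0.6 m/s and height (world z) of tin_b_mid below 0.08 m) or (linear speed of tin_c above 0.6 m/s and height (world z) of tin_c_mid below 0.08 m)).
It also fails if it takes over 72 s, if anything falls off the work surface, if the arm or the gripper's body presses on something with over 40 N, if the wrist force passes 120 N, or if a joint passes its speed limit or range.

## Working session

There is one attempt and no reset: what is moved stays moved. The work goes in short steps, Python scripts to look and compute and a shell command to move; the robot and the scene stay as the last step left them, time stands still between calls to the robot, and variables do not carry over. Pictures are saved under pics/ and viewed, about 8 in all and at most 12, crops included, and the job is handed in when it is done.

```bash
mkdir -p pics; ls
cat > h.py <<'E'
import numpy as np, cv2
from cell import env
from scipy.spatial.transform import Rotation as R
def cam(n):
    s=env.state(); c=env.read_camera(n)
    if n=='wrist':
        T=np.array(c['tool_from_camera'],float); W=np.eye(4)
        W[:3,:3]=R.from_euler('xyz',s['tcp_rot']).as_matrix(); W[:3,3]=s['eef_pos']; M=W@T
    else:
        r=cv2.Rodrigues(np.array(c['rvec'],float))[0]; M=np.eye(4); M[:3,:3]=r.T; M[:3,3]=-r.T@np.array(c['tvec'],float).ravel()
    K=np.array([[c['fx'],0,c['cx']],[0,c['fy'],c['cy']],[0,0,1]],float)
    z=c['range_z']; h,w=z.shape
    uv=np.stack(np.meshgrid(np.arange(w),np.arange(h)),-1).reshape(-1,1,2).astype(float)
    n2=cv2.undistortPoints(uv,K,np.array(c['dist'],float)).reshape(h,w,2)
    P=np.concatenate([n2*z[...,None],z[...,None]],-1)@M[:3,:3].T+M[:3,3]
    P[z<=0]=np.nan
    return c['image'],P,M
E
python3 - <<'E'
from h import *
a,P,M=cam('top'); b,Q,N=cam('scene')
cv2.imwrite('pics/top.png',a); cv2.imwrite('pics/scene.png',b)
np.savez('top.npz',a=a,P=P); np.savez('scene.npz',a=b,P=Q)
s=env.state(); print(s)
E
```

```text
pics
{'t': 0.1, 'joints': array([ 1.05938615e+00,  4.91505047e-01,  1.55941533e+00, -1.76899019e-05,
        1.09170209e+00, -1.05574067e-01]), 'qvel': array([ 4.64259464e-04, -1.71585051e-03, -2.33376562e-03, -1.22835148e-03,
       -1.23861671e-03, -6.67006500e-06]), 'tau': array([ 2.51222249e-03, -6.13625336e+01, -2.58611530e+01,  6.93741906e-02,
        4.70362196e-02, -3.51506958e-05]), 'eef_pos': array([246.59738266, 574.04571691, 214.10736522]), 'tcp_rot': array([-3.14056692e+00, -9.29171535e-05,  2.73576466e+00]), 'ft_force': array([0.5299056 , 0.41238458, 0.29519635]), 'moment': array([-0.01193743,  0.00384267, -0.05832073]), 'opening': 0.9988614703486024}
```

View pics/top.png

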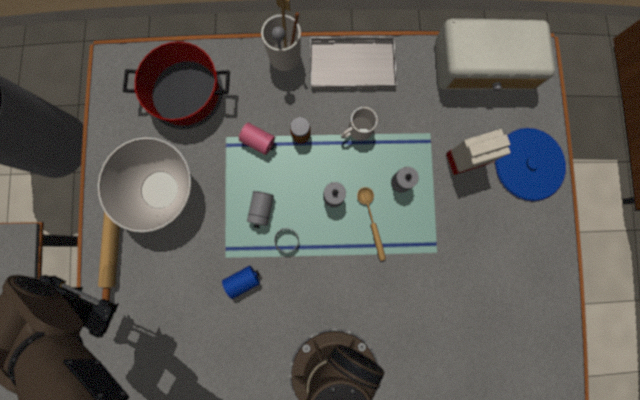

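View pics/scene.png

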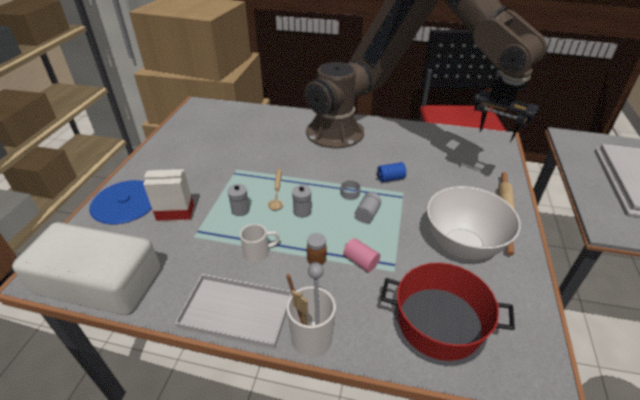

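The grey fallen tin is the left one at top px (260,209), with its knob towards the robot at about (256,228). The standing tins are at (334,194) in the middle and (404,179) on the right. The pink (257,138) and blue (240,282) tins are the look-alikes.

Run:
```python
from h import *
d=np.load('top.npz'); a,P=d['a'],d['P']
cv2.imwrite('pics/crop.png',cv2.resize(a[110:310,210:450],None,fx=3,fy=3,interpolation=cv2.INTER_CUBIC))
def seg(n,u,v,r,z0,z1):
    p=P[v-r:v+r,u-r:u+r].reshape(-1,3); p=p[(p[:,2]>z0)&(p[:,2]<z1)]
    print(n,len(p),'mean',p.mean(0).round(),'mid',((p.min(0)+p.max(0))/2).round(),'ext',np.ptp(p,axis=0).round()); return p
p=seg('fallen',260,209,22,35,80)
q=p[:,:2]-p[:,:2].mean(0); w,V=np.linalg.eigh(q.T@q); print('axis',V[:,1],np.sqrt(w/len(q)), 'proj',[(q@V[:,i]).min().round() for i in (0,1)],[(q@V[:,i]).max().round() for i in (0,1)])
for n,u,v in (('mid',334,194),('right',404,179)): seg(n+' lid',u,v,16,80,98); seg(n+' knob',u,v,16,98,110)
seg('cutter',287,240,16,20,60); seg('spoon',368,198,14,8,40);seg('spoonh',378,240,18,6,40);seg('mug',362,122,20,60,100);seg('jar',300,130,14,70,100);seg('pink',257,138,20,35,80);seg('flour',478,152,35,150,190);seg('bowl',145,185,48,100,140)
seg('table',300,230,10,-20,20)
```

```text
fallen 695 mean [476. 200.  54.] mid [475. 201.  51.] ext [103.  74.  31.]
axis [-0.97820108  0.20765992] [16.94982522 27.01339647] proj [np.float64(-34.0), np.float64(-47.0)] [np.float64(28.0), np.float64(54.0)]
mid lid 366 mean [510. -10.  89.] mid [510. -10.  89.] ext [61. 58. 17.]
mid knob 32 mean [511. -10. 102.] mid [511. -10. 101.] ext [17. 14.  6.]
right lid 371 mean [ 549. -212.   89.] mid [ 550. -213.   89.] ext [62. 61. 17.]
right knob 31 mean [ 549. -213.  102.] mid [ 549. -213.  102.] ext [14. 14.  7.]
cutter 69 mean [385. 130.  32.] mid [386. 128.  29.] ext [68. 68. 17.]
spoon 118 mean [ 507. -106.   12.] mid [ 501. -104.   12.] ext [72. 48.  9.]
spoonh 246 mean [ 379. -134.   16.] mid [ 381. -123.   14.] ext [102.  65.  17.]
mug 289 mean [715. -93.  77.] mid [718. -87.  75.] ext [76. 99. 30.]
jar 285 mean [701.  83.  84.] mid [703.  83.  82.] ext [53. 48. 19.]
pink 673 mean [679. 209.  54.] mid [684. 212.  51.] ext [ 94. 105.  32.]
flour 1092 mean [ 615. -412.  165.] mid [ 617. -414.  164.] ext [ 94. 121.  28.]
bowl 1114 mean [558. 545. 113.] mid [543. 508. 112.] ext [257. 259.  24.]
table 387 mean [416.  90.  -0.] mid [416.  91.   0.] ext [57. 57. 14.]
```

View pics/crop.png

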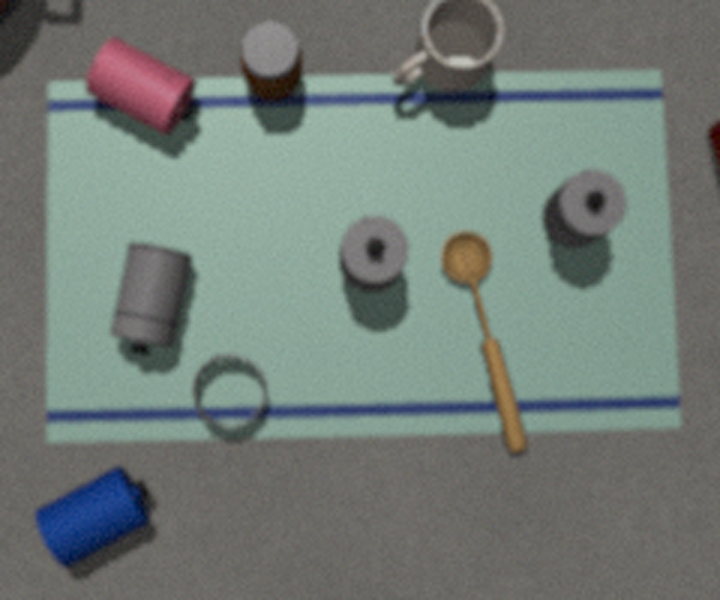

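The tin's centre is about (478,200), with its lid towards (-0.98,+0.21). I'll hover above the grasp point and take a wrist look.

```bash
python3 -m pendant '[[[1,-0.04,-0.03,0,-0.03],[1,-0.08,-0.06,0,-0.06],[1,-0.12,-0.09,0,-0.1],[1,-0.16,-0.12,0,-0.13],[1,-0.2,-0.15,0,-0.16],[1,-0.24,-0.18,0,-0.196],[1,-0.28,-0.21,0,-0.196],[1,-0.31,-0.235,0,-0.196]]]'
python3 - <<'E'
from h import *
s=env.state(); print(s['eef_pos'],s['tcp_rot'],s['joints'])
E
```

```text
t: 0.9
eef_pos: [439.7, 233.7, 214.6]
tcp_rot: [-3.142, 0.0, 2.931]
ft_force: [1.1, 1.4, -0.2]
opening: 1.002
[439.70299272 233.68930478 214.57557889] [-3.14155777e+00  7.04147319e-05  2.93100879e+00] [ 3.55809878e-01  3.11273883e-01  1.86340100e+00 -8.16693271e-05
  9.66877078e-01 -1.00435621e+00]
```

```bash
python3 -m pendant '[[[1,-0.008,-0.008,0.01,0],[1,-0.016,-0.016,0.03,0],[1,-0.024,-0.025,0.05,0],[1,-0.024,-0.025,0.06,0],[1,-0.024,-0.025,0.06,0],[1,-0.024,-0.025,0.06,0],[1,-0.024,-0.025,0.06,0],[1,-0.024,-0.025,0.06,0]]]'
python3 - <<'E'
from h import *
a,P,M=cam('wrist'); cv2.imwrite('pics/w1.png',a); s=env.state(); print(s['eef_pos'],s['ft_force'],M[:3,3])
m=(P[...,2]>35)&(P[...,2]<70)&(np.hypot(P[...,0]-478,P[...,1]-200)<75)
p=P[m]; print(len(p),p.min(0),p.max(0))
ax=np.array([-.978,.208]);la=np.array([.208,.978])
q=p[:,:2]-[478,200]; print(np.percentile(q@ax,[0,1,50,99,100]),np.percentile(q@la,[0,1,50,99,100]))
# crest line fit
t=p[p[:,2]>58]; r=t[:,:2]-t[:,:2].mean(0); w,V=np.linalg.eigh(r.T@r); print('crest',t.mean(0),V[:,1],w)
E
```

```text
t: 1.7
eef_pos: [457.1, 207.0, 155.3]
tcp_rot: [3.141, 0.001, 2.932]
ft_force: [0.2, 0.2, 0.4]
opening: 1.003
[457.09737485 206.93660064 155.24712453] [-0.00084553 -0.17156575 -0.01969743] [382.58710623 221.61604938 324.42400701]
5607 [421.55429159 161.8386757   35.0579627 ] [526.86420179 238.74020794  62.87483813]
[-44.40040051 -41.94477302   7.09322976  53.8206705   57.02510726] [-30.21055617 -28.20879855   1.30016916  29.87144136  30.94281315]
crest [475.2456971  201.37356671  60.11302403] [-0.97674257  0.21441535] [ 141195.59189075 1613852.66442068]
```

View pics/w1.png

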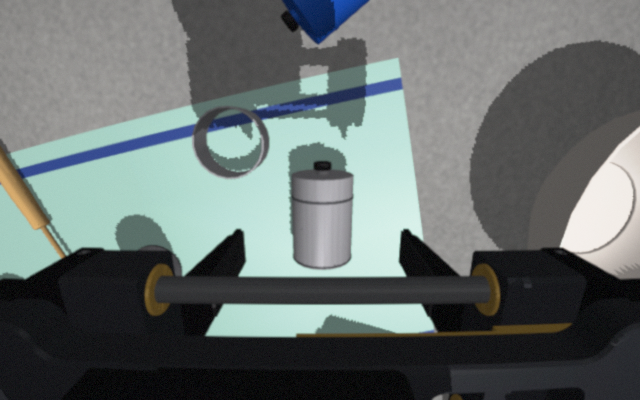

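```bash
python3 -m pendant '[[[1,-0.001,-0.002,0.03,0],[1,-0.002,-0.002,0.06,0],[1,-0.002,-0.002,0.09,0],[1,-0.002,-0.002,0.115,0],[1,-0.002,-0.002,0.13,0],[1,-0.002,-0.002,0.14,0],[1,-0.002,-0.002,0.143,0],[1,-0.002,-0.002,0.143,0]]]'
python3 -m pendant '[[[0.8,0,0,0,0],[0.72,0,0,0,0],[0.68,0,0,0,0],[0.6,0,0,0,0],[0.5,0,0,0,0],[0.4,0,0,0,0],[0.4,0,0,0,0],[0.4,0,0,0,0]]]'
```

```text
t: 2.55
eef_pos: [458.7, 204.3, 11.9]
tcp_rot: [3.141, 0.0, 2.932]
ft_force: [-0.0, 0.5, -0.1]
opening: 0.999
t: 3.35
eef_pos: [458.7, 204.2, 11.8]
tcp_rot: [3.141, 0.0, 2.932]
ft_force: [-0.2, 0.3, 5.0]
opening: 0.644
```

```bash
python3 -m pendant '[[[0.4,-0.002,0,-0.004,0],[0.4,-0.004,0,-0.007,0],[0.4,-0.006,0,-0.011,0],[0.4,-0.010,0,-0.015,0],[0.4,-0.0145,0,-0.020,0],[0.4,-0.0145,0,-0.020,0],[0.4,-0.0145,0,-0.020,0],[0.4,-0.0145,0,-0.020,0]]]'
cat > tilt.py <<'E'
from h import *
a,P,M=cam('wrist'); s=env.state(); t=s['eef_pos']; print(t,s['ft_force'],s['moment'])
x=R.from_euler('xyz',s['tcp_rot']).as_matrix()
q=(P-t)@x[:,:2]
m=(np.abs(q[...,1])<8)&(np.abs(q[...,0])<110)&(P[...,2]>8)&(P[...,2]<t[2]+70)
o=np.c_[q[m][:,0],P[m][:,2]]; 
for b in np.arange(-100,100,8):
    k=(o[:,0]>=b)&(o[:,0]<b+8)
    if k.sum()>3: print(b+4,np.percentile(o[k,1],[5,50,95]).round(),k.sum())
cv2.imwrite('pics/tilt.png',a)
E
python3 tilt.py
```

```text
t: 4.15
eef_pos: [472.5, 201.1, 31.5]
tcp_rot: [-3.141, -0.0, 2.932]
ft_force: [0.4, 0.2, -4.5]
opening: 0.646
[472.49795518 201.11571007  31.49114258] [-0.16754397 -0.16582792 -4.48057857] [0.02042944 0.07673859 0.00109796]
-24 [79. 80. 81.] 163
-16 [79. 80. 81.] 475
-8 [79. 80. 81.] 308
8 [79. 80. 81.] 317
16 [79. 80. 81.] 585
24 [53. 73. 81.] 1253
32 [54. 58. 59.] 383
40 [45. 54. 59.] 254
```

The grip holds the tin level instead of letting it pivot, at about 4.5 N. I'll set it down here and regrasp nearer the lid so gravity can swing it.

```bash
python3 -m pendant '[[[0.4,0,0,0.007,0],[0.4,0,0,0.014,0],[0.4,0,0,0.018,0],[0.4,0,0,0.020,0],[0.4,0,0,0.020,0],[0.7,0,0,0.020,0],[0.8,0,0,0.020,0],[0.8,0,0,0.020,0]]]'
python3 -m pendant '[[[0.8,0.007,0,0,0],[0.8,0.014,0,0,0],[0.8,0.020,0,0,0],[0.8,0.020,0,0,0],[0.5,0.020,0,0,0],[0.4,0.020,0,0,0],[0.4,0.020,0,0,0],[0.4,0.020,0,0,0]]]'
python3 -m pendant '[[[0.4,0,0,-0.003,0],[0.4,0,0,-0.006,0],[0.4,0,0,-0.009,0],[0.4,0,0,-0.012,0],[0.4,0,0,-0.015,0],[0.4,0,0,-0.015,0],[0.4,0,0,-0.015,0],[0.4,0,0,-0.015,0]]]'
python3 tilt.py
```

```text
t: 5.0
eef_pos: [472.9, 201.2, 11.6]
tcp_rot: [3.141, 0.0, 2.932]
ft_force: [-0.2, 0.8, -0.4]
opening: 0.785
t: 5.8
eef_pos: [453.4, 205.3, 11.7]
tcp_rot: [3.141, 0.0, 2.932]
ft_force: [1.1, 0.2, 1.0]
opening: 0.646
t: 6.6
eef_pos: [453.1, 205.3, 26.6]
tcp_rot: [3.142, -0.0, 2.932]
ft_force: [-1.2, -0.6, -3.1]
opening: 0.646
[453.13043961 205.29338098  26.53979075] [-0.28338375  0.86437891 -2.76804114] [ 0.10168225  0.14235681 -0.02361195]
-24 [74. 75. 76.] 153
-16 [74. 75. 77.] 484
-8 [74. 75. 76.] 311
8 [47. 59. 71.] 932
16 [41. 51. 54.] 578
```

```bash
for i in 1; do python3 -m pendant '[[[0.6,0,0,0,0],[0.62,0,0,0,0],[0.63,0,0,0,0],[0.635,0,0,0,0],[0.64,0,0,0,0],[0.64,0,0,0,0],[0.64,0,0,0,0],[0.64,0,0,0,0]]]'; done
python3 tilt.py
python3 -m pendant '[[[0.642,0,0,0,0],[0.642,0,0,0,0],[0.644,0,0,0,0],[0.644,0,0,0,0],[0.645,0,0,0,0],[0.645,0,0,0,0],[0.646,0,0,0,0],[0.646,0,0,0,0]]]'
python3 tilt.py
```

```text
t: 7.45
eef_pos: [453.2, 205.3, 26.6]
tcp_rot: [3.142, -0.0, 2.932]
ft_force: [0.2, 0.6, -3.4]
opening: 0.648
[453.21568558 205.28821897  26.62213185] [-0.12512933 -0.28735314 -4.16756573] [ 0.05608355  0.11242437 -0.02759455]
-24 [74. 75. 76.] 151
-16 [74. 75. 76.] 477
-8 [74. 75. 76.] 322
8 [47. 59. 71.] 929
16 [41. 51. 54.] 574
t: 8.3
eef_pos: [453.2, 205.3, 26.7]
tcp_rot: [3.141, 0.0, 2.932]
ft_force: [-0.5, 0.5, -1.0]
opening: 0.65
[453.2309977  205.34441095  26.73096628] [-0.7444525   0.42622052 -1.1075038 ] [-0.0032735   0.08813867  0.00096526]
-24 [70. 71. 73.] 256
-16 [72. 73. 74.] 428
-8 [73. 74. 75.] 235
0 [60. 64. 67.] 249
8 [20. 54. 61.] 681
16 [43. 53. 57.] 644
```

It's pivoting now, with the lower corner resting on the table. I'll follow the arc about that corner.

```bash
python3 -m pendant '[[[0.644,-0.002,0,-0.003,0],[0.644,-0.004,0,-0.006,0],[0.644,-0.006,0,-0.009,0],[0.644,-0.009,0,-0.012,0],[0.644,-0.012,0,-0.016,0],[0.644,-0.016,0,-0.020,0],[0.644,-0.020,0,-0.023,0],[0.644,-0.020,0,-0.023,0]]]'
python3 tilt.py
```

```text
t: 9.15
eef_pos: [473.6, 201.1, 50.1]
tcp_rot: [3.141, 0.001, 2.931]
ft_force: [-0.2, -0.6, -3.6]
opening: 0.645
[473.05629736 201.08304335  49.79942684] [-0.30210484  0.43128926 -3.86650739] [0.06206212 0.14312196 0.02482201]
-24 [93. 95. 96.] 308
-16 [95. 96. 98.] 399
-8 [97. 98. 99.] 209
0 [80. 85. 89.] 391
8 [43. 76. 81.] 572
16 [67. 76. 81.] 627
```

```bash
python3 -m pendant '[[[0.645,0,0,0,0],[0.645,0,0,0,0],[0.645,0,0,0,0],[0.646,0,0,0,0],[0.646,0,0,0,0],[0.646,0,0,0,0],[0.646,0,0,0,0],[0.646,0,0,0,0]]]'
python3 tilt.py
```

```text
t: 10.0
eef_pos: [472.8, 201.1, 49.6]
tcp_rot: [3.141, 0.0, 2.932]
ft_force: [-0.8, -0.1, -3.8]
opening: 0.65
[472.75621979 201.14923232  49.63966163] [-0.34341153 -0.39535782 -3.36409498] [0.0941829  0.10612559 0.0033968 ]
-32 [83. 85. 87.] 171
-24 [87. 89. 91.] 249
-16 [91. 93. 95.] 283
-8 [95. 97. 98.] 185
0 [76. 80. 84.] 471
8 [71. 80. 83.] 283
16 [47. 74. 83.] 1067
24 [44. 69. 72.] 42
```

```bash
python3 -m pendant '[[[0.646,-0.004,0,-0.004,0],[0.646,-0.008,0,-0.008,0],[0.646,-0.012,0,-0.012,0],[0.646,-0.016,0,-0.014,0],[0.646,-0.020,0,-0.016,0],[0.647,-0.020,0,-0.016,0],[0.647,-0.020,0,-0.016,0],[0.647,-0.020,0,-0.016,0]]]'
python3 tilt.py
```

```text
t: 10.85
eef_pos: [492.1, 197.0, 65.5]
tcp_rot: [-3.141, -0.0, 2.932]
ft_force: [0.2, -0.3, -4.7]
opening: 0.65
[492.07098357 196.96640391  65.48738842] [ 0.17016281  0.59767619 -3.6276931 ] [ 0.0849305   0.09724296 -0.00530828]
-32 [ 98. 100. 102.] 172
-24 [103. 105. 107.] 252
-16 [107. 109. 111.] 276
-8 [111. 112. 114.] 187
0 [ 92.  96. 100.] 458
8 [87. 96. 99.] 288
16 [63. 90. 99.] 1065
24 [60. 62. 88.] 60
```

```bash
python3 -m pendant '[[[0.648,0,0,0,0],[0.648,0,0,0,0],[0.648,0,0,0,0],[0.648,0,0,0,0],[0.649,0,0,0,0],[0.649,0,0,0,0],[0.649,0,0,0,0],[0.649,0,0,0,0]]]'
python3 tilt.py
```

```text
t: 11.7
eef_pos: [492.4, 197.0, 65.7]
tcp_rot: [3.141, 0.0, 2.932]
ft_force: [-0.8, -0.6, -3.9]
opening: 0.65
[492.33100201 196.98091221  65.63868053] [-0.16360205  0.11078712 -3.75112393] [-0.02361193  0.0463982  -0.0217918 ]
-72 [40. 41. 45.] 23
-64 [47. 52. 55.] 13
-56 [58. 63. 66.] 10
-48 [67. 69. 72.] 11
-32 [91. 92. 95.] 47
-24 [ 97. 102. 106.] 29
-16 [104. 106. 107.] 401
0 [91. 94. 99.] 294
8 [ 90. 100. 103.] 464
16 [77. 92. 98.] 865
24 [70. 73. 77.] 484
32 [69. 70. 71.] 11
```

```bash
python3 -m pendant '[[[0.648,0,0,-0.003,0],[0.648,0,0,-0.006,0],[0.648,0,0,-0.009,0],[0.648,0,0,-0.012,0],[0.649,0,0,-0.012,0],[0.649,0,0,-0.012,0],[0.65,0,0,-0.012,0],[0.65,0,0,-0.012,0]]]'
python3 tilt.py
```

```text
t: 12.55
eef_pos: [492.3, 197.0, 77.5]
tcp_rot: [3.142, -0.0, 2.932]
ft_force: [0.4, -0.0, -3.5]
opening: 0.652
[492.23972321 196.97892602  77.53441665] [ 0.03825452 -0.17294783 -3.68834899] [0.07589225 0.07605081 0.03052378]
-24 [109. 110. 111.] 351
-16 [108. 109. 110.] 65
-8 [102. 103. 104.] 17
0 [102. 113. 114.] 209
8 [ 97. 111. 113.] 724
16 [ 94.  96. 109.] 591
24 [90. 92. 94.] 465
32 [88. 90. 91.] 139
```

View pics/tilt.png

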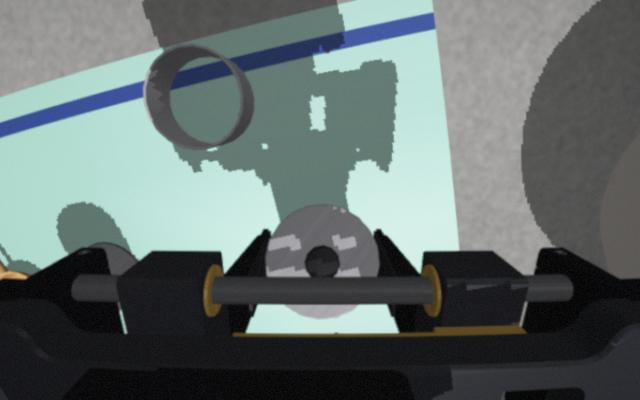

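About 20° remains, with the low edge on the far side and roughly 6 mm up. I'll lower it and finish the arc.

```bash
python3 -m pendant '[[[0.649,0,0,0.003,0],[0.649,0,0,0.006,0],[0.649,-0.005,0,0.0065,0],[0.649,-0.011,0,0.0075,0],[0.649,-0.017,0,0.0085,0],[0.649,-0.023,0,0.010,0],[0.649,-0.027,0,0.011,0],[0.649,-0.027,0,0.011,0]]]'
python3 tilt.py
```

```text
t: 13.4
eef_pos: [519.4, 191.2, 66.7]
tcp_rot: [3.141, 0.0, 2.931]
ft_force: [0.2, -0.2, -2.8]
opening: 0.652
[519.17090742 191.2501977   66.61521477] [ 0.2177488   0.19272599 -3.60594165] [ 0.0481777  -0.14564017  0.0104341 ]
-32 [88. 89. 90.] 75
-24 [88. 89. 90.] 123
0 [ 89. 101. 102.] 282
8 [ 89.  90. 102.] 705
16 [88. 90. 91.] 422
24 [89. 90. 90.] 462
32 [16. 68. 90.] 941
```

The lid is level at 90 mm, so the tin is upright. Release, lower and regrasp at mid-body.

```bash
python3 -m pendant '[[[0.66,0,0,0,0],[0.68,0,0,0,0],[0.72,0,0,0,0],[0.8,0,0,0,0],[0.9,0,0,0,0],[1,0,0,0,0],[1,0,0,0,0],[1,0,0,0,0]]]'
python3 tilt.py
python3 - <<'E'
from h import *
b,Q,N=cam('scene'); cv2.imwrite('pics/sc2.png',cv2.resize(b[150:300,180:440],None,fx=3,fy=3))
E
```

```text
t: 14.25
eef_pos: [518.7, 191.4, 66.6]
tcp_rot: [3.141, 0.0, 2.932]
ft_force: [0.2, -0.3, -0.3]
opening: 0.992
[518.72844946 191.37249613  66.635561  ] [ 0.05264523 -0.51791888 -0.57206051] [ 0.05901613 -0.00209653  0.07279508]
-32 [88. 89. 90.] 66
-24 [88. 89. 90.] 134
0 [ 89. 101. 102.] 274
8 [ 88.  94. 101.] 706
16 [88. 89. 90.] 425
24 [88. 89. 90.] 455
32 [17. 68. 89.] 931
```

View pics/sc2.png

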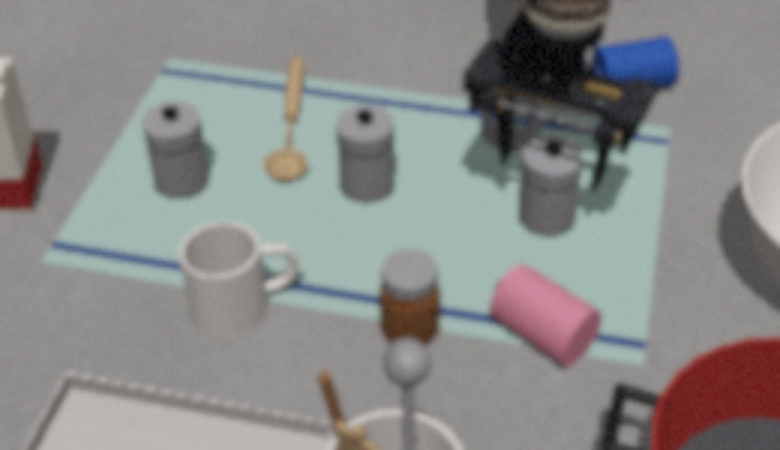

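All three tins are standing (crop px 175,150 / 365,155 / 550,190). Now I'll weigh the left one.

```bash
cat > w.py <<'E'
from h import *
f=[]
for i in range(12): env.read_camera('wrist'); f.append(env.state()['ft_force'][2])
print('Fz',np.mean(f),np.std(f),env.state()['eef_pos'],env.state()['opening'])
E
python3 w.py
python3 -m pendant '[[[1,0.001,0,0.01,0],[1,0.002,0,0.02,0],[1,0.002,0,0.03,0],[1,0.002,0,0.03,0],[0.6,0.002,0,0.03,0],[0.4,0.002,0,0.03,0],[0.4,0.002,0,0.03,0],[0.4,0.002,0,0.03,0]]]'
python3 -m pendant '[[[0.4,0,0,0,0],[0.4,0,0,-0.01,0],[0.4,0,0,-0.02,0],[0.4,0,0,-0.03,0],[0.4,0,0,-0.04,0],[0.4,0,0,-0.05,0],[0.4,0,0,-0.055,0],[0.4,0,0,-0.055,0]]]'
python3 w.py
```

```text
Fz 0.11363655943708839 0.43767148639276043 [518.74433846 191.35473871  66.62580721] 0.9999195923688508
t: 15.75
eef_pos: [516.9, 191.8, 36.9]
tcp_rot: [3.141, 0.001, 2.932]
ft_force: [-0.3, 0.1, 0.8]
opening: 0.721
t: 16.55
eef_pos: [517.0, 191.9, 92.5]
tcp_rot: [3.141, 0.001, 2.932]
ft_force: [0.7, -0.9, -4.4]
opening: 0.648
Fz -3.4366863688429663 0.4963780326806777 [516.73085074 191.76877882  91.54070226] 0.6468237632355824
```

```bash
python3 -m pendant '[[[0.4,0,0,0.012,0],[0.4,0,0,0.024,0],[0.4,0,0,0.036,0],[0.4,0,0,0.046,0],[0.4,0,0,0.052,0],[0.4,0,0,0.055,0],[0.4,0,0,0.055,0],[0.4,0,0,0.055,0]]]'
python3 -m pendant '[[[0.66,0,0,0,0],[0.7,0,0,0,0],[0.8,0,0,0,0],[1,0,0,0,0],[1,0,0,0,0],[1,0,0,-0.02,0],[1,0,0,-0.06,0],[1,0,0,-0.1,0]]]'
python3 tilt.py|head -1
```

```text
t: 17.95
eef_pos: [516.7, 191.8, 36.9]
tcp_rot: [3.142, -0.0, 2.932]
ft_force: [-2.2, -0.5, 1.5]
opening: 0.647
t: 18.75
eef_pos: [516.4, 191.7, 137.4]
tcp_rot: [-3.141, -0.001, 2.932]
ft_force: [0.2, 0.4, -0.4]
opening: 0.999
[518.74903503 192.3443244  143.72746911] [2.88171502 0.75979728 5.7643452 ] [ 0.03763639 -0.02503389 -0.03071827]
```

```bash
python3 -m pendant '[[[1,-0.004,-0.02,0,0],[1,-0.011,-0.06,0,0],[1,-0.018,-0.1,0,0],[1,-0.025,-0.14,0,0],[1,-0.031,-0.17,0,0],[1,-0.036,-0.199,0,0],[1,-0.036,-0.199,0,0],[1,-0.036,-0.199,0,0]]]'
cat > lid.py <<'E'
import sys
from h import *
a,P,M=cam('wrist'); s=env.state(); t=s['eef_pos']; print(t)
q=(P-t)@R.from_euler('xyz',s['tcp_rot']).as_matrix()[:,:2]
m=(P[...,2]>97)&(P[...,2]<107)&(np.hypot(q[...,0],q[...,1])<40)
l=(P[...,2]>84)&(P[...,2]<95)&(np.hypot(q[...,0],q[...,1])<50)
print('knob',m.sum(),q[m].mean(0),'lid',q[l].min(0),q[l].max(0),'z',np.median(P[l][:,2]))
a2,P2,_=cam('top'); 
for u,v in ((265,180),(334,194),(404,179)):
    p=P2[v-30:v+30,u-30:u+30].reshape(-1,3); p=p[(p[:,2]>98)&(p[:,2]<107)]; print(len(p),np.median(p,axis=0) if len(p) else '')
E
python3 lid.py
```

```text
t: 19.6
eef_pos: [510.5, -10.7, 136.5]
tcp_rot: [3.141, 0.0, 2.93]
ft_force: [-0.2, 0.3, -0.1]
opening: 0.999
[510.52526781 -10.11837056 136.55145161]
knob 450 [ 0.64748133 -1.22181637] lid [-31.20246279 -31.73378197] [30.84062963 29.52945485] z 89.19102074328501
31 [517.59346807 191.97568249 101.01422761]
0 
32 [ 549.21383609 -213.21919046  101.78756348]
```

Centred over the middle tin, so I'll descend, grip and lift.

```bash
python3 -m pendant '[[[1,0,-0.001,0.03,0],[1,0,-0.001,0.06,0],[1,0,-0.001,0.08,0],[1,0,-0.001,0.095,0],[1,0,-0.001,0.1,0],[0.7,0,-0.001,0.1,0],[0.5,0,-0.001,0.1,0],[0.4,0,-0.001,0.1,0]]]'
python3 -m pendant '[[[0.4,0,0,0,0],[0.4,0,0,0,0],[0.4,0,0,-0.01,0],[0.4,0,0,-0.02,0],[0.4,0,0,-0.03,0],[0.4,0,0,-0.04,0],[0.4,0,0,-0.05,0],[0.4,0,0,-0.055,0]]]'
python3 w.py
python3 -m pendant '[[[0.4,0,0,0.012,0],[0.4,0,0,0.024,0],[0.4,0,0,0.036,0],[0.4,0,0,0.046,0],[0.4,0,0,0.052,0],[0.4,0,0,0.055,0],[0.4,0,0,0.055,0],[0.4,0,0,0.055,0]]]'
```

```text
t: 20.5
eef_pos: [510.7, -11.2, 37.4]
tcp_rot: [3.141, 0.001, 2.932]
ft_force: [-0.2, -0.1, -0.5]
opening: 0.802
t: 21.3
eef_pos: [510.6, -11.4, 92.9]
tcp_rot: [3.141, 0.001, 2.932]
ft_force: [-0.7, -0.8, -6.3]
opening: 0.651
Fz -7.166318506649425 0.5581292963289249 [510.24401565 -11.32767255  91.42519403] 0.6479357657290938
t: 22.7
eef_pos: [510.1, -11.3, 37.1]
tcp_rot: [3.142, -0.0, 2.932]
ft_force: [-4.5, -0.8, 4.7]
opening: 0.655
```

```bash
python3 -m pendant '[[[0.66,0,0,0,0],[0.7,0,0,0,0],[0.8,0,0,0,0],[1,0,0,0,0],[1,0,0,0,0],[1,0,0,-0.03,0],[1,0,0,-0.07,0],[1,0,0,-0.1,0]]]'
python3 -m pendant '[[[1,-0.01,-0.02,0,0],[1,-0.025,-0.06,0,0],[1,-0.042,-0.1,0,0],[1,-0.059,-0.14,0,0],[1,-0.072,-0.17,0,0],[1,-0.08,-0.189,0,0],[1,-0.08,-0.189,0,0],[1,-0.08,-0.189,0,0]]]'
python3 lid.py
```

```text
t: 23.5
eef_pos: [510.5, -11.3, 138.4]
tcp_rot: [3.141, 0.001, 2.932]
ft_force: [-0.1, -0.3, -0.3]
opening: 0.995
t: 24.3
eef_pos: [548.8, -212.2, 136.3]
tcp_rot: [3.141, -0.001, 2.931]
ft_force: [0.2, -0.0, 1.2]
opening: 0.999
[ 548.90149263 -211.64876898  136.4728414 ]
knob 447 [-0.70961817 -2.16784707] lid [-32.25113502 -32.71273538] [29.26909512 28.15541976] z 89.20469014618537
31 [517.5485124  192.04212631 100.91981453]
32 [509.3109126  -12.24231381 101.6185518 ]
0
```

```bash
python3 -m pendant '[[[1,-0.001,-0.002,0.03,0],[1,-0.001,-0.002,0.06,0],[1,-0.001,-0.002,0.08,0],[1,-0.001,-0.002,0.095,0],[1,-0.001,-0.002,0.1,0],[0.7,-0.001,-0.002,0.1,0],[0.5,-0.001,-0.002,0.1,0],[0.4,-0.001,-0.002,0.1,0]]]'
python3 -m pendant '[[[0.4,0,0,0,0],[0.4,0,0,0,0],[0.4,0,0,-0.01,0],[0.4,0,0,-0.02,0],[0.4,0,0,-0.03,0],[0.4,0,0,-0.04,0],[0.4,0,0,-0.05,0],[0.4,0,0,-0.055,0]]]'
python3 w.py
python3 -m pendant '[[[0.4,0,0,0.012,0],[0.4,0,0,0.024,0],[0.4,0,0,0.036,0],[0.4,0,0,0.046,0],[0.4,0,0,0.052,0],[0.4,0,0,0.055,0],[0.4,0,0,0.055,0],[0.4,0,0,0.055,0]]]'
```

```text
t: 25.2
eef_pos: [550.2, -215.0, 37.6]
tcp_rot: [-3.141, 0.001, 2.932]
ft_force: [0.7, 0.2, 0.4]
opening: 0.804
t: 26.0
eef_pos: [550.1, -215.2, 93.0]
tcp_rot: [-3.141, 0.001, 2.932]
ft_force: [0.8, -0.0, -3.6]
opening: 0.648
Fz -3.348724879830119 0.5645709811850109 [ 549.72380477 -214.98813961   91.41683828] 0.6523754619549161
t: 27.4
eef_pos: [549.5, -214.9, 37.2]
tcp_rot: [3.141, -0.0, 2.932]
ft_force: [-3.7, 1.6, 5.2]
opening: 0.646
```

The middle tin is clearly the heaviest (7.2 N, against 3.4 N and 3.3 N). Back to it.

```bash
python3 -m pendant '[[[0.66,0,0,0,0],[0.7,0,0,0,0],[0.8,0,0,0,0],[1,0,0,0,0],[1,0,0,0,0],[1,0,0,-0.03,0],[1,0,0,-0.07,0],[1,0,0,-0.1,0]]]'
python3 -m pendant '[[[1,0.01,0.02,0,0],[1,0.025,0.06,0,0],[1,0.042,0.1,0,0],[1,0.059,0.14,0,0],[1,0.073,0.17,0,0],[1,0.081,0.19,0,0],[1,0.081,0.19,0,0],[1,0.081,0.19,0,0]]]'
python3 lid.py
```

```text
t: 28.2
eef_pos: [550.0, -215.1, 138.4]
tcp_rot: [-3.141, 0.001, 2.932]
ft_force: [-0.0, 0.5, 0.4]
opening: 0.997
t: 29.0
eef_pos: [510.4, -12.4, 136.8]
tcp_rot: [-3.142, 0.001, 2.933]
ft_force: [0.4, -0.3, -0.5]
opening: 1.003
[510.47002752 -12.91451049 136.67093293]
knob 450 [ 1.98977876 -0.15393907] lid [-29.57909386 -30.6656726 ] [31.94397291 30.7283698 ] z 89.18737018502503
32 [517.80607436 191.94904541 100.35421937]
0 
32 [ 548.16297907 -215.15432716  101.2380057 ]
```

```bash
python3 -m pendant '[[[1,0.001,0,0.03,0],[1,0.002,0,0.06,0],[1,0.002,0,0.08,0],[1,0.002,0,0.095,0],[1,0.002,0,0.1,0],[0.7,0.002,0,0.1,0],[0.5,0.002,0,0.1,0],[0.4,0.002,0,0.1,0]]]'
python3 -m pendant '[[[0.4,0,0,0,0],[0.4,0,0,0,0],[0.4,0,0,0,0],[0.4,0,0,-0.01,0],[0.4,0,0,-0.025,0],[0.4,0,0,-0.04,0],[0.4,0,0,-0.06,0],[0.4,0,0,-0.08,0]]]'
python3 -m pendant '[[[0.4,0,0,-0.02,0],[0.4,0,0,-0.04,0],[0.4,0,0,-0.055,0],[0.4,0,0,-0.065,0],[0.4,0,0,-0.07,0],[0.4,0,0,-0.07,0],[0.4,0,0,-0.07,0],[0.4,0,0,-0.07,0]]]'
python3 -m pendant '[[[0.4,0,0,0,0],[0.4,0,0,0,0],[0.4,0,0,0,0],[0.4,0,0,0,0],[0.4,0,0,0,0],[0.4,0,0,0,0],[0.4,0,0,0,0],[0.4,0,0,0,0]]]'
python3 w.py
python3 - <<'E'
from h import *
b,Q,N=cam('scene'); cv2.imwrite('pics/sc3.png',cv2.resize(b[60:300,140:460],None,fx=2.4,fy=2.4))
E
```

```text
t: 29.9
eef_pos: [508.6, -12.1, 37.4]
tcp_rot: [3.141, 0.001, 2.932]
ft_force: [1.1, -0.1, -0.4]
opening: 0.805
t: 30.7
eef_pos: [507.4, -11.8, 117.3]
tcp_rot: [-3.142, -0.002, 2.932]
ft_force: [0.0, -0.6, -7.5]
opening: 0.648
t: 31.5
eef_pos: [507.8, -11.9, 185.9]
tcp_rot: [3.142, -0.001, 2.932]
ft_force: [-0.1, 0.5, -6.8]
opening: 0.649
t: 32.3
eef_pos: [508.2, -11.9, 186.7]
tcp_rot: [3.142, 0.0, 2.932]
ft_force: [0.0, 0.2, -7.3]
opening: 0.65
Fz -7.291692550771981 0.4890134718639902 [508.14320707 -11.90909868 186.60953063] 0.6466499312824288
```

View pics/sc3.png

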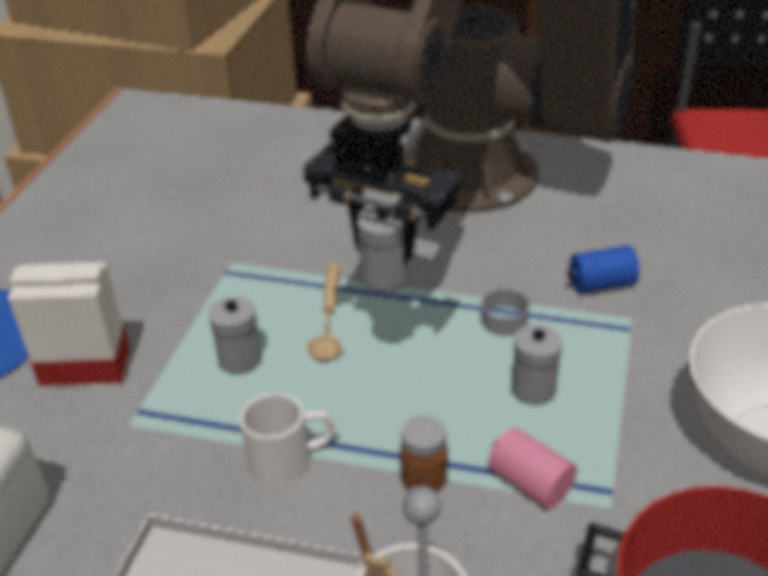

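The middle tin is held upright in the air (px 382,250). The other two stand at (237,335) and (537,365), and nothing else has moved.

```bash
python3 -c "
from cell import env
print(env.job_done())"
```

```text
the job is handed in; nothing more can be done
None
```

I stood the fallen left tin upright, weighed all three tins in order, and handed the job in holding the middle one, which is clearly the heaviest. It gave no verdict.

- **Standing the tin up:** my first grip held the tin level and would not let it pivot. I regrasped near the lid, eased the grip so gravity swung it down, and finished the turn with its lower edge on the table. It stands about 40 mm from where its centre lay.
- **Weights:** left about 3.5 N, middle about 7.2 N, right about 3.3 N. In kilograms that is roughly 0.36, 0.73 and 0.34. Single force readings scattered by about 0.5 N, so I averaged 12 per tin.
- **Last checks:** the middle tin is held upright and still, about 150 mm off the table, with a steady 7.3 N on the wrist. The final picture shows the other two tins upright in their places and the bystanders not visibly moved. The clock was at about 33 s.
- **Set-downs:** the middle and right tins each ended about 2 mm from where they started. After each set-down the wrist read a few newtons of contact force, well within limits.

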